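Set biscuit ware on a kiln shelf around its posts

ROBOT

A 6-joint arm with a two-finger parallel gripper is mounted at the origin on the work surface. World frame = base frame: x ahead of the robot, y to its left, z up, the work surface at z = 0. Lengths are in mm, angles in rad, forces in N, time in s.
With the tool pointing down it reaches from about 400 to 925 mm from the base axis. Payload 12.5 kg.
Tool frame: the origin (TCP) lies on the centre line of the jaws, within the pads' length; the fingertips stand 19 mm ahead of it and the grasp point (between the pads) is the TCP; z points along the fingers, y is the line along which they close (so a half turn about z gives the same grasp; the last joint's range is limited). The gripper opens to 95 mm and grips with 3 to 60 N. Pads are 20 mm wide; open, the fingers measure 119 mm over their backs; the gripper's body (75 mm by 180 mm) begins 59 mm behind the grasp point.
Start: joints at [1.186, 0.491, 1.559, -0, 1.092, -0.106], TCP at [171.983, 600.888, 233.661] pointing down, gripper open.
Joint ranges: [-3.1, 3.1], [-0.84, 2.19], [0.05, 2.79], [-1.13, 4.28], [0.06, 2.93], [-2.69, 2.69]. Speed limits (rad/s): [2.22, 2.22, 2.79, 3.14, 3.14, 3.14].

INTERFACE

Orientations are given as [roll, pitch, yaw] about the fixed x, y, z axes, in that order (R = Rz(yaw) Ry(pitch) Rx(roll)).
In Python, from cell import state, read_camera, job_done gives the robot as it stands.
- The arm moves only by the tool arm_command, never from a script. Its argument "deltas" is a list of rows, each an object of numbers: "dx", "dy", "dz": the shift along the world's x, y, z in m; "yaw": the turn about the world's z in degrees. In form: [{"dx": .., "dy": .., "dz": .., "yaw": ..}, ...]. A call has 1 to 20 rows; each row shifts and turns the commanded pose from where the row before left it; what a row does not reach is not made up. A row lasts 1/10 s, in which the tool goes at most 50 mm and 8.59 degrees, less where a joint would pass 70% of its speed; a pose out of reach is approached as far as the arm can. A call with a gripper value outside its range is refused whole. "gripper" is the finger opening in m, from 0 to 0.0951, set as the call begins (left out, the last holds). The fingers move at their own pace and stop on an object; the grip force is fixed at half the most. Time passes only in rows, so rows that do not move let the fingers close. It gives the time, the measured TCP pose, the force, the opening and the grip force at its end, in the units of the state.
- state(): the state, without advancing time (a new reading comes with each control period).
- read_camera(name): name is "side" or "top" or "wrist"; returns a dict with "color" (384x512x3 uint8, red, green, blue), "range_z" (384x512 float32, mm along the optical axis (not along the pixel's ray), 0 where there is no reading), "fx", "fy", "cx", "cy" (pixels), "extrinsics" (4x4, takes a point from camera to world coordinates). Camera axes: x right, y up, looking along -z (the intrinsics and any distortion apply to the point x, -y, -z); pixel columns grow to the right and rows downward; lengths in mm; the calibration is good to about 2 mm. A picture is of the moment at which its call begins.
- job_done(): hands the job in; it is judged then, once.
The state is a dict: "t": time; "joints": joint angles; "qvel": joint speeds; "tau": joint torques, N m; "eef_pos": TCP position; "tcp_rot": TCP orientation; "ft_force": force on the tool from outside, world axes, zero at the start; "moment": the same for the moment, N m; "opening": opening from 0.0 (shut) to 1.0 (fully open); "grip_force": force on a finger pad.
Only numpy, scipy, OpenCV 4.12 (cv2) and the standard library are available. Lean on these libraries where they do the work, as an engineer would, in place of code of your own. Each camera call takes 0.05 s, during which the arm holds its last target. There are 200 camera calls.

TASK

Load the kiln shelf from the ware board, working from back to front and setting each piece down gently, upright, without dropping it: first the tall tumbler directly behind the square post (on the side away from the robot, square to the shelf's edges), 90 mm from centre to centre; then the open pot midway between the two posts; then the knobbed lid seated on the pot; last the cone pack directly in front of the round post (on the robot's side), 90 mm from centre to centre, its long side parallel to the row of posts. Leave the mug and the bowl undisturbed on the board.

Things in the scene. Friction and masses are not known exactly. Their poses are not given: they have to be found in the camera images.
- batt: Kiln shelf: fixed grey-brown slab, 280 x 280 mm, 20 mm thick, left or right of the middle of the table, turned up to 0.2 rad. Origin at the centre of its underside (top 20 mm above). x points away from the robot (behind = +x, in front = -x), y to the left along the row of posts, which stand 85 mm either side of its centre: midway between them is its centre.
- round_post: Fixed buff round kiln post standing on the shelf, 36 mm in diameter, 100 mm tall, at the left or right place of the row. Origin at the centre of its foot, on the shelf's top; axes parallel to the shelf's.
- square_post: Fixed buff square kiln post standing on the shelf, 42 x 42 mm, 100 mm tall, at the other place of the row. Origin at the centre of its foot, on the shelf's top; axes parallel to the shelf's.
- ware_board: Fixed light wooden board, 250 x 320 mm (x, y), 12 mm thick, on the other side of the table from the shelf, turned up to 0.2 rad. The six pieces of ware start upright on it, shuffled, in two rows of three (rows 130 mm apart in its x, places 100 mm apart in its y, each within about 10 mm). Origin at the centre of its underside.
- tumbler_mid (a point): Tall tumbler without a handle: off-white straight hollow cylinder, outside diameter 54 mm, 92 mm tall, wall 4 mm, open at the top, about 0.18 kg. The point is at its centre, 46 mm above its foot; z along its axis, up.
- pot_mid (a point): Open pot without a handle: off-white straight hollow cylinder, outside diameter 60 mm, 62 mm tall, wall 5 mm (mouth 50 mm in diameter), about 0.2 kg. The point is at its centre, 31 mm above its foot; z up.
- lid_mid (a point): The pot's lid, right way up: disc 60 mm across, 6 mm thick; plug below it 36 mm across, 8 mm deep, loose in the pot's mouth; round knob above it 20 mm across, 24 mm tall; 38 mm tall in all, 0.07 kg. The point is on its axis, 19 mm above the plug's underside, 5 mm above the disc's top. Seated, the disc rests on the pot's rim and this point is 42 mm above the pot's.
- cone_pack_mid (a point): Witness-cone pack: a terracotta-coloured clay bar 24 mm (x) by 70 mm (y) by 30 mm tall, with three slim off-white cones in a row standing 33 mm out of its top, about 0.09 kg. The point is at the centre of the bar, 15 mm above its foot; y along its long side, x across it (grip it across x), z up.
- mug_mid (a point): Bystander: small off-white mug with a loop handle to its +x, 54 mm in diameter, 58 mm tall (handle out to 49 mm from the axis). The point is 29 mm above its foot. Not to be disturbed.
- bowl_mid (a point): Bystander: small off-white flared bowl, 72 mm across the rim, 38 mm tall. The point is 19 mm above its foot. Not to be disturbed.
There are look-alikes about, which are no part of the job. What is shaped like the part that bears lid_mid but green or turquoise is not meant.

How it is judged (in metres and radians):
On the way, in this order (a step that is already met when the one before it is completed fails the run):
1. the tumbler stands released behind the square post (x of tumbler_mid in the frame of square_post between 0.075 and 0.105 m and y of tumbler_mid in the frame of square_post between -0.015 and 0.015 m and z of tumbler_mid in the frame of batt between 0.06 and 0.072 m and angle between tumbler_mid's own z axis and vertical below 0.1 rad and linear speed of tumbler below 0.02 m/s and contact force between the fingers and tumbler below 0.05 N), for 0.2 s.
2. the pot stands released midway between the posts (horizontal distance between pot_mid and batt below 0.015 m and z of pot_mid in the frame of batt between 0.045 and 0.057 m and angle between pot_mid's own z axis and vertical below 0.1 rad and linear speed of pot below 0.02 m/s and contact force between the fingers and pot below 0.05 N), for 0.2 s.
3. the lid is seated on the pot and released (horizontal distance between lid_mid and pot_mid below 0.009 m and z of lid_mid in the frame of pot_mid between 0.038 and 0.046 m and angle between lid_mid's own z axis and vertical below 0.1 rad and linear speed of pot_lid below 0.02 m/s and contact force between the fingers and pot_lid below 0.05 N), for 0.2 s.
4. the cone pack stands released in front of the round post (x of cone_pack_mid in the frame of round_post between -0.105 and -0.075 m and y of cone_pack_mid in the frame of round_post between -0.015 and 0.015 m and z of cone_pack_mid in the frame of batt between 0.029 and 0.041 m and angle between cone_pack_mid's own z axis and vertical below 0.1 rad and angle between the y axis of cone_pack_mid and the y axis of batt, either way round below 0.26 rad and linear speed of cone_pack below 0.02 m/s and contact force between the fingers and cone_pack below 0.05 N), for 0.2 s.
At the end, for the whole second after the job is handed in: All upright, released, at rest: tumbler 90 mm behind the square post and cone pack 90 mm in front of the round post (each within 15 mm in shelf x and y; pack within 15 degrees of the row), pot within 15 mm of midway between the posts, lid seated on the pot (within 9 mm of its axis) (all of step 1 and all of step 2 and all of step 3 and all of step 4); the robot touches nothing.
It fails at once if the mug or the bowl is shifted by more than 20 mm or knocked over (distance of any of mug_mid, bowl_mid from where it was at the start of the episode above 0.02 m or angle between any of mug_mid, bowl_mid's own z axis and vertical above 0.4 rad).
It fails at once if a piece is dropped: it falls freely, out of the fingers, faster than 0.6 m/s (a fall of about 20 mm) ((linear speed of tumbler above 0.6 m/s and contact force between the fingers and tumbler below 0.01 N) or (linear speed of pot above 0.6 m/s and contact force between the fingers and pot below 0.01 N) or (linear speed of pot_lid above 0.6 m/s and contact force between the fingers and pot_lid below 0.01 N) or (linear speed of cone_pack above 0.6 m/s and contact force between the fingers and cone_pack below 0.01 N)).
It also fails if it takes over 115 s, if anything falls off the work surface, if the arm or the gripper's body presses on something with over 40 N, if the wrist force passes 120 N, or if a joint passes its speed limit or range.

## Working session

There is one attempt and no reset: what is moved stays moved. The work goes in short steps, Python scripts to look and compute and a tool call to move; the robot and the scene stay as the last step left them, time stands still between calls to the robot, and variables do not carry over. Pictures are saved under pics/ and viewed, at most 14 in all, crops included, and the job is handed in when it is done.

Besides the shell and the picture viewer there is one more tool, called after "Emit:" as name(argument=value, ...), one argument or row to a line, values as JSON. arm_command: Moves the arm, as the interface text tells. Its arguments: {"type":"object","properties":{"deltas":{"type":"array"},"gripper":{"type":"number"}},"required":["deltas"]}

```bash
ls; mkdir -p pics; cat > h.py <<'E'
import numpy as np, cv2
from cell import state, read_camera, job_done
def cloud(c):
    z=c["range_z"].astype(float); v,u=np.mgrid[:z.shape[0],:z.shape[1]]
    p=np.stack([(u-c["cx"])/c["fx"]*z,-(v-c["cy"])/c["fy"]*z,-z,np.ones_like(z)],-1)
    w=(p@np.array(c["extrinsics"]).T)[...,:3]; w[z==0]=np.nan
    return w
def save(n,img): cv2.imwrite(f"pics/{n}.png",cv2.cvtColor(img,cv2.COLOR_RGB2BGR))
E
python3 - <<'E'
from h import *
for n in("top","side"):
    c=read_camera(n); save(n+"0",c["color"]); np.save(n+"0.npy",c,allow_pickle=True)
    print(n,c["fx"],c["cx"],c["cy"],np.round(c["extrinsics"],3).tolist(),[k for k in c])
print(state())
E
```

```text
pics
top 377.47297243972497 254.7710981781574 190.44170322151814 [[-0.009, 0.982, -0.188, 311.569], [-1.0, -0.01, -0.003, 20.883], [-0.005, 0.188, 0.982, 937.571], [0.0, 0.0, 0.0, 1.0]] ['color', 'range_z', 'fx', 'fy', 'cx', 'cy', 'extrinsics']
side 475.9567475268644 254.56993983788595 189.3638491159942 [[0.911, 0.302, -0.28, 111.386], [-0.412, 0.686, -0.6, -723.357], [0.011, 0.662, 0.749, 985.333], [0.0, 0.0, 0.0, 1.0]] ['color', 'range_z', 'fx', 'fy', 'cx', 'cy', 'extrinsics']
{'t': 0.1, 'joints': array([ 1.18641734e+00,  4.91473283e-01,  1.55941318e+00,  1.67164674e-05,
        1.09169750e+00, -1.05627834e-01]), 'qvel': array([ 0.00075274,  0.00042118, -0.00127622,  0.0011832 ,  0.00258868,
        0.00232143]), 'tau': array([ 3.38310398e-03, -6.13625336e+01, -2.58605719e+01,  6.94760308e-02,
        4.70133265e-02, -2.34887608e-06]), 'eef_pos': array([171.88494585, 600.68375867, 233.12782991]), 'tcp_rot': array([-3.14060843e+00, -1.19259846e-04,  2.86283372e+00]), 'ft_force': array([-0.0630005 , -0.16163116, -0.25980646]), 'moment': array([-0.00524471, -0.02443309,  0.0057548 ]), 'grip_force': 0.0, 'opening': 1.0008894496583018}
```

View pics/top0.png

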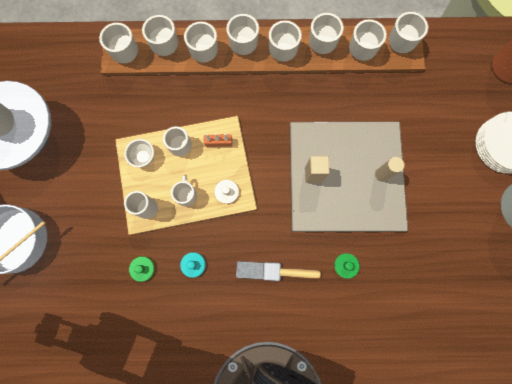

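View pics/side0.png

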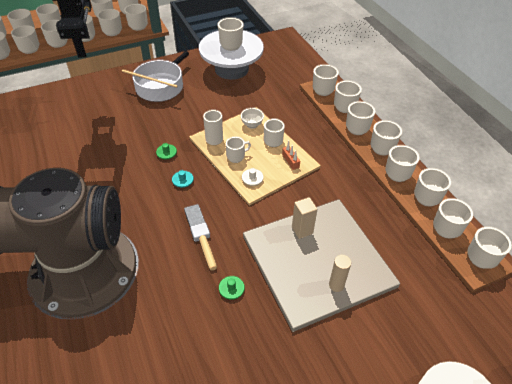

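The top view shows, on the board, the tumbler (140,205), bowl (140,153), pot (176,140), mug (183,193, with a handle), cone pack (217,141) and white lid (227,191). On the shelf, the square post is at (319,166) and the round post at (392,170).
Lid candidates: white (227,191) on the board, green (142,269), turquoise (193,265) and green (347,266). The white one is meant, since it is off-white and on the board. I'll confirm it in a crop.

```bash
python3 - <<'E'
from h import *
c=np.load("top0.npy",allow_pickle=True).item(); w=cloud(c); hsv=cv2.cvtColor(c["color"],cv2.COLOR_RGB2HSV)
save("crop0",cv2.resize(c["color"][110:240,105:265],None,fx=5,fy=4.6,interpolation=cv2.INTER_CUBIC)[:600,:800])
def rect(name,box,zlo,zhi):
    m=np.zeros(w.shape[:2],bool); a,b,d,e=box; m[b:e,a:d]=1
    m&=(w[...,2]>zlo)&(w[...,2]<zhi); p=w[m][:,:2].astype(np.float32)
    print(name,cv2.minAreaRect(p),m.sum(),np.median(w[m][:,2]))
rect("shelf",(270,100,430,250),14,26); rect("board",(105,105,270,245),8,16)
m=np.zeros(w.shape[:2],np.uint8); m[105:245,105:420]=1; m&=(w[...,2]>24).astype(np.uint8)
n,l,s,ce=cv2.connectedComponentsWithStats(m)
for i in range(1,n):
    if s[i,4]<20: continue
    p=w[l==i]; zt=np.percentile(p[:,2],97); q=p[p[:,2]>zt-6][:,:2].astype(np.float32)
    print(ce[i].round(),s[i,4],"ztop",zt.round(1),"circ",np.round(cv2.minEnclosingCircle(q)[0]),round(cv2.minEnclosingCircle(q)[1],1),"rect",np.round(np.array(sum([list(x) if isinstance(x,tuple) else [x] for x in cv2.minAreaRect(q)],[])),1))
E
```

```text
shelf ((524.5952758789062, -206.508544921875), (281.0815124511719, 279.8724060058594), 89.50821685791016) 11246 20.89590125927441
board ((534.3197021484375, 201.72225952148438), (250.28091430664062, 320.600341796875), 10.902071952819824) 8731 12.690359962714524
[176. 141.] 471 ztop 76.2 circ [607. 214.] 30.4 rect [606.5 213.3  58.6  57.8  45.4]
[217. 140.] 316 ztop 71.7 circ [613. 115.] 23.9 rect [613.5 115.2  47.9   3.2  89. ]
[138. 152.] 480 ztop 52.7 circ [578. 307.] 35.9 rect [577.8 306.8  69.6  70.   18.2]
[316. 169.] 582 ztop 123.1 circ [ 525. -120.] 27.6 rect [ 525.3 -120.7   40.7   40.9   87. ]
[389. 169.] 449 ztop 122.9 circ [ 523. -291.] 18.0 rect [ 523.7 -290.6   33.8   34.6   81.6]
[183. 192.] 348 ztop 72.7 circ [475. 194.] 26.8 rect [475.1 193.7  53.   52.1   2.5]
[226. 191.] 434 ztop 51.3 circ [485.  94.] 9.9 rect [484.5  93.7  17.5  16.7   0.7]
[140. 205.] 596 ztop 106.1 circ [446. 290.] 27.5 rect [446.1 290.3  52.6  52.4  62.6]
```

View pics/crop0.png

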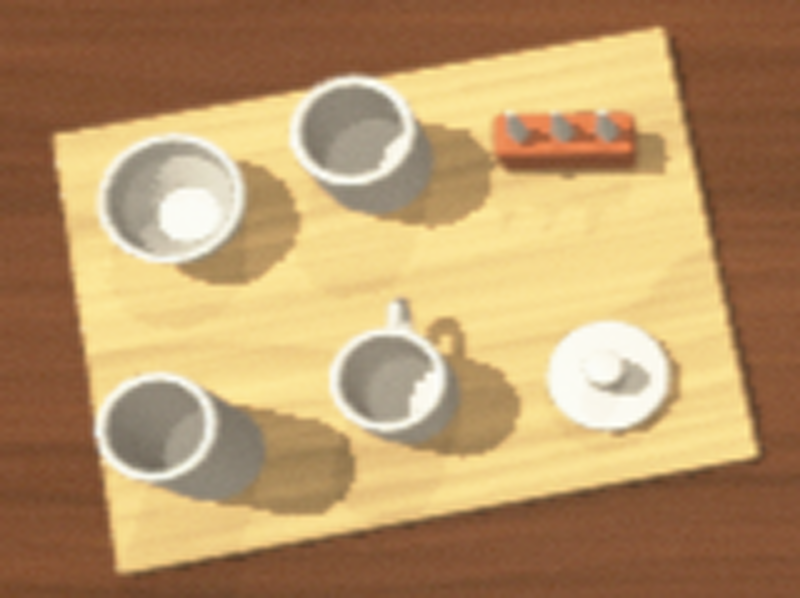

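The crop confirms the white knobbed disc at crop (608,375) is the lid, and the mug shows its handle at (398,315). Plan for the grips:
- **Tumbler, pot and lid:** close along x (yaw 90°), so the gripper body stays between the posts.
- **Cone pack:** grip it by its ends along y. Gripping across x would bring the gripper body into the round post.

First I move over the tumbler.

Emit:
arm_command(
  deltas=[
    {"dx": 0.023, "dy": -0.026, "yaw": -6.2},
    {"dx": 0.023, "dy": -0.026, "yaw": -6.2},
    {"dx": 0.023, "dy": -0.026, "yaw": -6.2},
    {"dx": 0.023, "dy": -0.026, "yaw": -6.2},
    {"dx": 0.023, "dy": -0.026, "yaw": -6.2},
    {"dx": 0.023, "dy": -0.026, "yaw": -6.2},
    {"dx": 0.023, "dy": -0.026, "yaw": -6.2},
    {"dx": 0.023, "dy": -0.026, "yaw": -6.2},
    {"dx": 0.023, "dy": -0.026, "yaw": -6.2},
    {"dx": 0.023, "dy": -0.026, "yaw": -6.2},
    {"dx": 0.023, "dy": -0.026, "yaw": -6.2},
    {"dx": 0.021, "dy": -0.025, "yaw": -5.8},
    {},
    {},
    {},
  ],
  gripper=0.095,
)

```text
$.deltas[0]: bad value
```

Emit:
arm_command(
  deltas=[
    {"dx": 0.023, "dy": -0.026, "dz": 0, "yaw": -6.2},
    {"dx": 0.023, "dy": -0.026, "dz": 0, "yaw": -6.2},
    {"dx": 0.023, "dy": -0.026, "dz": 0, "yaw": -6.2},
    {"dx": 0.023, "dy": -0.026, "dz": 0, "yaw": -6.2},
    {"dx": 0.023, "dy": -0.026, "dz": 0, "yaw": -6.2},
    {"dx": 0.023, "dy": -0.026, "dz": 0, "yaw": -6.2},
    {"dx": 0.023, "dy": -0.026, "dz": 0, "yaw": -6.2},
    {"dx": 0.023, "dy": -0.026, "dz": 0, "yaw": -6.2},
    {"dx": 0.023, "dy": -0.026, "dz": 0, "yaw": -6.2},
    {"dx": 0.023, "dy": -0.026, "dz": 0, "yaw": -6.2},
    {"dx": 0.023, "dy": -0.026, "dz": 0, "yaw": -6.2},
    {"dx": 0.021, "dy": -0.025, "dz": 0, "yaw": -5.8},
    {"dx": 0, "dy": 0, "dz": 0, "yaw": 0},
    {"dx": 0, "dy": 0, "dz": 0, "yaw": 0},
  ],
  gripper=0.095,
)

```text
t: 1.5
eef_pos: [446.1, 289.5, 233.4]
tcp_rot: [-3.141, 0.0, 1.571]
ft_force: [0.2, 0.8, -0.1]
opening: 1.003
grip_force: 0.0
```

Emit:
arm_command(
  deltas=[
    {"dx": 0, "dy": 0, "dz": -0.03, "yaw": 0},
    {"dx": 0, "dy": 0, "dz": -0.03, "yaw": 0},
    {"dx": 0, "dy": 0, "dz": -0.03, "yaw": 0},
    {"dx": 0, "dy": 0, "dz": -0.03, "yaw": 0},
    {"dx": 0, "dy": 0, "dz": -0.02, "yaw": 0},
    {"dx": 0, "dy": 0, "dz": -0.01, "yaw": 0},
    {"dx": 0, "dy": 0, "dz": 0, "yaw": 0},
  ],
)

```text
t: 2.2
eef_pos: [445.1, 290.4, 82.8]
tcp_rot: [-3.14, 0.001, 1.573]
ft_force: [-0.0, -0.2, 0.3]
opening: 1.002
grip_force: 0.0
```

Emit:
arm_command(
  deltas=[
    {"dx": 0, "dy": 0, "dz": 0, "yaw": 0},
    {"dx": 0, "dy": 0, "dz": 0, "yaw": 0},
    {"dx": 0, "dy": 0, "dz": 0, "yaw": 0},
    {"dx": 0, "dy": 0, "dz": 0, "yaw": 0},
    {"dx": 0, "dy": 0, "dz": 0, "yaw": 0},
    {"dx": 0, "dy": 0, "dz": 0, "yaw": 0},
    {"dx": 0, "dy": 0, "dz": 0, "yaw": 0},
    {"dx": 0, "dy": 0, "dz": 0, "yaw": 0},
  ],
  gripper=0.045,
)

```text
t: 3.0
eef_pos: [446.1, 289.9, 83.8]
tcp_rot: [3.141, -0.0, 1.571]
ft_force: [0.1, -0.3, 2.1]
opening: 0.559
grip_force: 30.0
```

Emit:
arm_command(
  deltas=[
    {"dx": 0, "dy": 0, "dz": 0.02, "yaw": 0},
    {"dx": 0, "dy": 0, "dz": 0.03, "yaw": 0},
    {"dx": 0, "dy": 0, "dz": 0.03, "yaw": 0},
    {"dx": 0, "dy": 0, "dz": 0.03, "yaw": 0},
    {"dx": 0, "dy": 0, "dz": 0.03, "yaw": 0},
    {"dx": 0.007, "dy": -0.017, "dz": 0.01, "yaw": 0},
    {"dx": 0.014, "dy": -0.034, "dz": 0, "yaw": 0},
    {"dx": 0.014, "dy": -0.034, "dz": 0, "yaw": 0},
    {"dx": 0.014, "dy": -0.034, "dz": 0, "yaw": 0},
    {"dx": 0.014, "dy": -0.034, "dz": 0, "yaw": 0},
    {"dx": 0.014, "dy": -0.034, "dz": 0, "yaw": 0},
    {"dx": 0.014, "dy": -0.034, "dz": 0, "yaw": 0},
    {"dx": 0.014, "dy": -0.034, "dz": 0, "yaw": 0},
    {"dx": 0.014, "dy": -0.034, "dz": 0, "yaw": 0},
    {"dx": 0.014, "dy": -0.034, "dz": 0, "yaw": 0},
    {"dx": 0.014, "dy": -0.034, "dz": 0, "yaw": 0},
    {"dx": 0.014, "dy": -0.034, "dz": 0, "yaw": 0},
    {"dx": 0.008, "dy": -0.019, "dz": 0, "yaw": 0},
    {"dx": 0, "dy": 0, "dz": 0, "yaw": 0},
    {"dx": 0, "dy": 0, "dz": 0, "yaw": 0},
  ],
)

```text
t: 5.0
eef_pos: [614.6, -119.8, 233.1]
tcp_rot: [-3.14, -0.001, 1.571]
ft_force: [-1.0, -0.0, -1.2]
opening: 0.557
grip_force: 30.0
```

```bash
python3 - <<'E'
from h import *
s=state(); print(s["eef_pos"],s["grip_force"],s["ft_force"])
c=read_camera("top"); w=cloud(c); save("top1",c["color"])
m=((w[...,2]>14)&(w[...,2]<26)).astype(np.uint8); m[:,:270]=0; m[:,430:]=0; m[:100]=0; m[250:]=0
print(cv2.minAreaRect(w[m>0][:,:2].astype(np.float32)))
E
```

```text
[ 614.55523941 -119.75709133  233.12013584] 29.970530290156603 [-0.96082532 -0.01880719 -1.24805618]
((0.0, 0.0), (0.0, 0.0), 0.0)
```

View pics/top1.png

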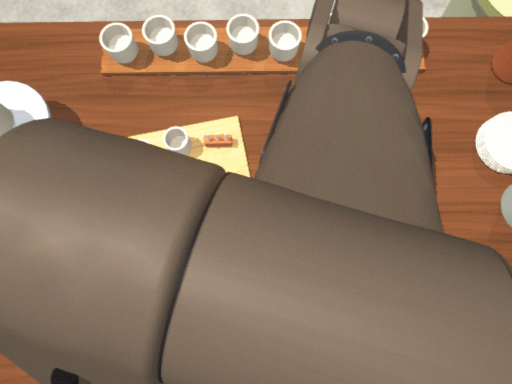

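The arm covers the shelf in the top view, with only the pot (176,140) and the pack (217,141) visible. The grip holds at 30 N, so I lower the tumbler.

Emit:
arm_command(
  deltas=[
    {"dx": 0, "dy": 0, "dz": -0.03, "yaw": 0},
    {"dx": 0, "dy": 0, "dz": -0.03, "yaw": 0},
    {"dx": 0, "dy": 0, "dz": -0.03, "yaw": 0},
    {"dx": 0, "dy": 0, "dz": -0.025, "yaw": 0},
    {"dx": 0, "dy": 0, "dz": -0.015, "yaw": 0},
    {"dx": 0, "dy": 0, "dz": -0.006, "yaw": 0},
    {"dx": 0, "dy": 0, "dz": -0.003, "yaw": 0},
    {"dx": 0, "dy": 0, "dz": -0.001, "yaw": 0},
    {"dx": 0, "dy": 0, "dz": -0.001, "yaw": 0},
    {"dx": 0, "dy": 0, "dz": 0, "yaw": 0},
  ],
)

```text
t: 6.05
eef_pos: [615.2, -120.2, 93.3]
tcp_rot: [3.14, 0.0, 1.571]
ft_force: [-0.4, -0.0, -1.5]
opening: 0.558
grip_force: 30.0
```

Emit:
arm_command(
  deltas=[
    {"dx": 0, "dy": 0, "dz": -0.001, "yaw": 0},
    {"dx": 0, "dy": 0, "dz": -0.001, "yaw": 0},
    {"dx": 0, "dy": 0, "dz": 0, "yaw": 0},
  ],
)

```text
t: 6.35
eef_pos: [615.2, -120.2, 91.8]
tcp_rot: [3.14, 0.0, 1.571]
ft_force: [-2.1, 0.2, 8.1]
opening: 0.556
grip_force: 30.0
```

Contact with the shelf. I release and rise.

Emit:
arm_command(
  deltas=[
    {"dx": 0, "dy": 0, "dz": 0, "yaw": 0},
    {"dx": 0, "dy": 0, "dz": 0, "yaw": 0},
    {"dx": 0, "dy": 0, "dz": 0, "yaw": 0},
    {"dx": 0, "dy": 0, "dz": 0, "yaw": 0},
    {"dx": 0, "dy": 0, "dz": 0, "yaw": 0},
    {"dx": 0, "dy": 0, "dz": 0, "yaw": 0},
    {"dx": 0, "dy": 0, "dz": 0.01, "yaw": 0},
    {"dx": 0, "dy": 0, "dz": 0.03, "yaw": 0},
    {"dx": 0, "dy": 0, "dz": 0.03, "yaw": 0},
    {"dx": 0, "dy": 0, "dz": 0.03, "yaw": 0},
    {"dx": 0, "dy": 0, "dz": 0.03, "yaw": 0},
  ],
  gripper=0.095,
)

```text
t: 7.45
eef_pos: [614.8, -120.1, 222.8]
tcp_rot: [3.141, 0.0, 1.571]
ft_force: [0.4, 0.6, -0.4]
opening: 0.998
grip_force: 0.0
```

Emit:
arm_command(
  deltas=[
    {"dx": 0, "dy": 0.02, "dz": 0, "yaw": 0},
    {"dx": -0.001, "dy": 0.035, "dz": 0, "yaw": 0},
    {"dx": -0.001, "dy": 0.035, "dz": 0, "yaw": 0},
    {"dx": -0.001, "dy": 0.035, "dz": 0, "yaw": 0},
    {"dx": -0.001, "dy": 0.035, "dz": 0, "yaw": 0},
    {"dx": -0.001, "dy": 0.035, "dz": 0, "yaw": 0},
    {"dx": -0.001, "dy": 0.035, "dz": 0, "yaw": 0},
    {"dx": -0.001, "dy": 0.035, "dz": 0, "yaw": 0},
    {"dx": -0.001, "dy": 0.035, "dz": 0, "yaw": 0},
    {"dx": 0, "dy": 0.021, "dz": 0, "yaw": 0},
    {"dx": 0, "dy": 0.0125, "dz": 0, "yaw": 0},
    {"dx": 0, "dy": 0, "dz": 0, "yaw": 0},
    {"dx": 0, "dy": 0, "dz": 0, "yaw": 0},
  ],
)

```text
t: 8.75
eef_pos: [607.0, 212.7, 220.8]
tcp_rot: [3.141, 0.0, 1.571]
ft_force: [-0.3, 0.2, 0.0]
opening: 1.0
grip_force: 0.0
```

```bash
cat >> h.py <<'E'
def pieces(box,zmin=24,cam="top",name=None):
    c=read_camera(cam); w=cloud(c)
    if name: save(name,c["color"])
    x0,x1,y0,y1=box
    m=((w[...,2]>zmin)&(w[...,2]<140)&(w[...,0]>x0)&(w[...,0]<x1)&(w[...,1]>y0)&(w[...,1]<y1)).astype(np.uint8)
    n,l,s,ce=cv2.connectedComponentsWithStats(m)
    for i in range(1,n):
        if s[i,4]<40: continue
        p=w[l==i]; zt=np.percentile(p[:,2],97); q=p[p[:,2]>zt-6][:,:2].astype(np.float32)
        print(ce[i].round(),s[i,4],"ztop",zt.round(1),"circ",np.round(cv2.minEnclosingCircle(q),0) if 0 else np.round(cv2.minEnclosingCircle(q)[0],1),round(cv2.minEnclosingCircle(q)[1],1))
E
python3 - <<'E'
from h import *
print(state()["eef_pos"])
pieces((370,680,-360,-50),name="top2")
pieces((540,680,160,260),30,"wrist",name="wrist2")
E
```

```text
[607.02335065 212.72238321 220.84713289]
[314. 133.] 661 ztop 114.0 circ [ 615.5 -118.5] 27.5
[316. 169.] 583 ztop 123.1 circ [ 525.2 -120.6] 27.6
[389. 169.] 445 ztop 123.0 circ [ 523.9 -291. ] 18.1
[255. 181.] 1535 ztop 74.9 circ [607.4 213.9] 29.8
```

The tumbler stands 90 mm behind the square post (rim at 114), and the wrist view puts the pot at (607.4, 213.9). Next I grasp the pot.

Emit:
arm_command(
  deltas=[
    {"dx": 0, "dy": 0.001, "dz": -0.03, "yaw": 0},
    {"dx": 0, "dy": 0, "dz": -0.035, "yaw": 0},
    {"dx": 0, "dy": 0, "dz": -0.035, "yaw": 0},
    {"dx": 0, "dy": 0, "dz": -0.03, "yaw": 0},
    {"dx": 0, "dy": 0, "dz": -0.02, "yaw": 0},
    {"dx": 0, "dy": 0, "dz": -0.01, "yaw": 0},
    {"dx": 0, "dy": 0, "dz": -0.004, "yaw": 0},
    {"dx": 0, "dy": 0, "dz": 0, "yaw": 0},
    {"dx": 0, "dy": 0, "dz": 0, "yaw": 0},
  ],
)

```text
t: 9.75
eef_pos: [607.5, 214.3, 57.8]
tcp_rot: [3.14, -0.0, 1.571]
ft_force: [0.3, 0.3, -0.5]
opening: 0.997
grip_force: 0.0
```

Emit:
arm_command(
  deltas=[
    {"dx": 0, "dy": 0, "dz": 0, "yaw": 0},
    {"dx": 0, "dy": 0, "dz": 0, "yaw": 0},
    {"dx": 0, "dy": 0, "dz": 0, "yaw": 0},
    {"dx": 0, "dy": 0, "dz": 0, "yaw": 0},
    {"dx": 0, "dy": 0, "dz": 0, "yaw": 0},
    {"dx": 0, "dy": 0, "dz": 0, "yaw": 0},
    {"dx": 0, "dy": 0, "dz": 0, "yaw": 0},
    {"dx": 0, "dy": 0, "dz": 0, "yaw": 0},
  ],
  gripper=0.05,
)

```text
t: 10.55
eef_pos: [607.0, 214.4, 56.7]
tcp_rot: [3.142, 0.0, 1.571]
ft_force: [-0.6, 0.0, 2.1]
opening: 0.618
grip_force: 30.0
```

Emit:
arm_command(
  deltas=[
    {"dx": 0, "dy": 0, "dz": 0.02, "yaw": 0},
    {"dx": 0, "dy": 0, "dz": 0.035, "yaw": 0},
    {"dx": 0, "dy": 0, "dz": 0.035, "yaw": 0},
    {"dx": 0, "dy": 0, "dz": 0.035, "yaw": 0},
    {"dx": 0, "dy": 0, "dz": 0.025, "yaw": 0},
    {"dx": -0.0034, "dy": -0.0175, "dz": 0.015, "yaw": 0},
    {"dx": -0.0068, "dy": -0.035, "dz": 0, "yaw": 0},
    {"dx": -0.0068, "dy": -0.035, "dz": 0, "yaw": 0},
    {"dx": -0.0068, "dy": -0.035, "dz": 0, "yaw": 0},
    {"dx": -0.0068, "dy": -0.035, "dz": 0, "yaw": 0},
    {"dx": -0.0068, "dy": -0.035, "dz": 0, "yaw": 0},
    {"dx": -0.0068, "dy": -0.035, "dz": 0, "yaw": 0},
    {"dx": -0.0068, "dy": -0.035, "dz": 0, "yaw": 0},
    {"dx": -0.0068, "dy": -0.035, "dz": 0, "yaw": 0},
    {"dx": -0.0068, "dy": -0.035, "dz": 0, "yaw": 0},
    {"dx": -0.0068, "dy": -0.035, "dz": 0, "yaw": 0},
    {"dx": -0.0068, "dy": -0.035, "dz": 0, "yaw": 0},
    {"dx": -0.0034, "dy": -0.0175, "dz": 0, "yaw": 0},
    {"dx": 0, "dy": 0, "dz": 0, "yaw": 0},
    {"dx": 0, "dy": 0, "dz": 0, "yaw": 0},
  ],
)

```text
t: 12.55
eef_pos: [524.6, -205.8, 221.1]
tcp_rot: [-3.14, -0.001, 1.57]
ft_force: [-0.1, 0.0, -1.5]
opening: 0.616
grip_force: 30.0
```

Emit:
arm_command(
  deltas=[
    {"dx": 0, "dy": 0, "dz": -0.03, "yaw": 0},
    {"dx": 0, "dy": 0, "dz": -0.03, "yaw": 0},
    {"dx": 0, "dy": 0, "dz": -0.03, "yaw": 0},
    {"dx": 0, "dy": 0, "dz": -0.03, "yaw": 0},
    {"dx": 0, "dy": 0, "dz": -0.02, "yaw": 0},
    {"dx": 0, "dy": 0, "dz": -0.01, "yaw": 0},
    {"dx": 0, "dy": 0, "dz": -0.003, "yaw": 0},
    {"dx": 0, "dy": 0, "dz": -0.001, "yaw": 0},
    {"dx": 0, "dy": 0, "dz": -0.001, "yaw": 0},
    {"dx": 0, "dy": 0, "dz": -0.001, "yaw": 0},
    {"dx": 0, "dy": 0, "dz": 0, "yaw": 0},
  ],
)

```text
t: 13.65
eef_pos: [525.6, -205.7, 66.2]
tcp_rot: [3.141, 0.0, 1.571]
ft_force: [-0.4, -0.8, -2.4]
opening: 0.616
grip_force: 30.0
```

Emit:
arm_command(
  deltas=[
    {"dx": 0, "dy": 0, "dz": -0.001, "yaw": 0},
    {"dx": 0, "dy": 0, "dz": -0.001, "yaw": 0},
    {"dx": 0, "dy": 0, "dz": 0, "yaw": 0},
  ],
)

```text
t: 13.95
eef_pos: [525.5, -205.7, 64.7]
tcp_rot: [3.141, 0.0, 1.571]
ft_force: [-1.9, 1.6, 9.1]
opening: 0.618
grip_force: 30.0
```

Emit:
arm_command(
  deltas=[
    {"dx": 0, "dy": 0, "dz": 0, "yaw": 0},
    {"dx": 0, "dy": 0, "dz": 0, "yaw": 0},
    {"dx": 0, "dy": 0, "dz": 0, "yaw": 0},
    {"dx": 0, "dy": 0, "dz": 0, "yaw": 0},
    {"dx": 0, "dy": 0, "dz": 0, "yaw": 0},
    {"dx": 0, "dy": 0, "dz": 0, "yaw": 0},
    {"dx": 0, "dy": 0, "dz": 0.01, "yaw": 0},
    {"dx": 0, "dy": 0, "dz": 0.03, "yaw": 0},
    {"dx": 0, "dy": 0, "dz": 0.03, "yaw": 0},
    {"dx": 0, "dy": 0, "dz": 0.03, "yaw": 0},
    {"dx": 0, "dy": 0, "dz": 0.03, "yaw": 0},
    {"dx": 0, "dy": 0, "dz": 0.03, "yaw": 0},
  ],
  gripper=0.095,
)

```text
t: 15.15
eef_pos: [525.2, -205.5, 225.8]
tcp_rot: [3.141, 0.0, 1.571]
ft_force: [0.3, 0.4, 0.8]
opening: 0.998
grip_force: 0.0
```

Emit:
arm_command(
  deltas=[
    {"dx": -0.004, "dy": 0.03, "dz": 0, "yaw": 0},
    {"dx": -0.004, "dy": 0.03, "dz": 0, "yaw": 0},
    {"dx": -0.004, "dy": 0.03, "dz": 0, "yaw": 0},
    {"dx": -0.004, "dy": 0.03, "dz": 0, "yaw": 0},
    {"dx": -0.004, "dy": 0.03, "dz": 0, "yaw": 0},
    {"dx": -0.004, "dy": 0.03, "dz": 0, "yaw": 0},
    {"dx": -0.004, "dy": 0.03, "dz": 0, "yaw": 0},
    {"dx": -0.004, "dy": 0.03, "dz": 0, "yaw": 0},
    {"dx": -0.004, "dy": 0.03, "dz": 0, "yaw": 0},
    {"dx": -0.004, "dy": 0.03, "dz": 0, "yaw": 0},
    {"dx": 0, "dy": 0, "dz": 0, "yaw": 0},
    {"dx": 0, "dy": 0, "dz": 0, "yaw": 0},
  ],
)

```text
t: 16.35
eef_pos: [485.3, 94.7, 224.2]
tcp_rot: [3.141, 0.0, 1.573]
ft_force: [-0.5, -0.1, -1.0]
opening: 0.998
grip_force: 0.0
```

```bash
python3 - <<'E'
from h import *
print(state()["eef_pos"])
pieces((370,680,-360,-50),name="top3")
pieces((430,540,50,150),35,"wrist",name="wrist3")
E
```

```text
[485.2624276   94.72676188 224.22460453]
[314. 133.] 658 ztop 113.7 circ [ 615.7 -118.9] 27.1
[316. 169.] 581 ztop 122.9 circ [ 525.2 -120.5] 27.7
[351. 171.] 661 ztop 84.7 circ [ 524.4 -206.4] 30.8
[389. 169.] 444 ztop 122.8 circ [ 523.7 -291.3] 18.2
[255. 176.] 260 ztop 51.2 circ [485.4  94.9] 9.9
```

View pics/wrist3.png

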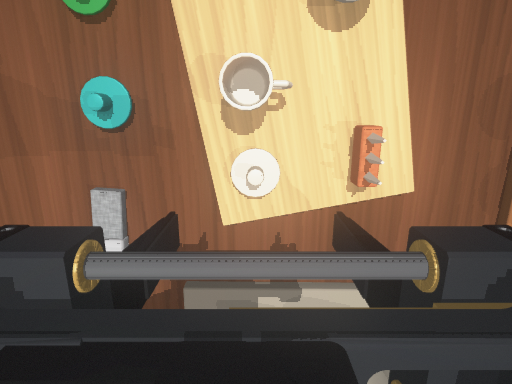

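The white lid is at (256,176), clear of its neighbours, and the pack is at (367,155). The pot is placed within 1 mm. I descend on the knob.

Emit:
arm_command(
  deltas=[
    {"dx": 0, "dy": 0, "dz": -0.03, "yaw": 0},
    {"dx": 0, "dy": 0, "dz": -0.035, "yaw": 0},
    {"dx": 0, "dy": 0, "dz": -0.035, "yaw": 0},
    {"dx": 0, "dy": 0, "dz": -0.035, "yaw": 0},
    {"dx": 0, "dy": 0, "dz": -0.025, "yaw": 0},
    {"dx": 0, "dy": 0, "dz": -0.01, "yaw": 0},
    {"dx": 0, "dy": 0, "dz": -0.005, "yaw": 0},
    {"dx": 0, "dy": 0, "dz": 0, "yaw": 0},
    {"dx": 0, "dy": 0, "dz": 0, "yaw": 0},
  ],
  gripper=0.06,
)

```text
t: 17.35
eef_pos: [485.9, 94.3, 49.6]
tcp_rot: [3.14, -0.0, 1.571]
ft_force: [-0.8, -0.1, 0.2]
opening: 0.628
grip_force: 0.0
```

Emit:
arm_command(
  deltas=[
    {"dx": 0, "dy": 0, "dz": 0, "yaw": 0},
    {"dx": 0, "dy": 0, "dz": 0, "yaw": 0},
    {"dx": 0, "dy": 0, "dz": 0, "yaw": 0},
    {"dx": 0, "dy": 0, "dz": 0, "yaw": 0},
    {"dx": 0, "dy": 0, "dz": 0, "yaw": 0},
    {"dx": 0, "dy": 0, "dz": 0, "yaw": 0},
    {"dx": 0, "dy": 0, "dz": 0, "yaw": 0},
    {"dx": 0, "dy": 0, "dz": 0, "yaw": 0},
  ],
  gripper=0.01,
)

```text
t: 18.15
eef_pos: [485.4, 94.4, 48.7]
tcp_rot: [3.142, -0.0, 1.571]
ft_force: [-0.0, -0.2, 0.9]
opening: 0.202
grip_force: 30.0
```

Emit:
arm_command(
  deltas=[
    {"dx": 0, "dy": 0, "dz": 0.02, "yaw": 0},
    {"dx": 0, "dy": 0, "dz": 0.03, "yaw": 0},
    {"dx": 0, "dy": 0, "dz": 0.035, "yaw": 0},
    {"dx": 0, "dy": 0, "dz": 0.035, "yaw": 0},
    {"dx": 0, "dy": 0, "dz": 0.03, "yaw": 0},
    {"dx": 0.002, "dy": -0.015, "dz": 0.02, "yaw": 0},
    {"dx": 0.004, "dy": -0.03, "dz": 0, "yaw": 0},
    {"dx": 0.004, "dy": -0.03, "dz": 0, "yaw": 0},
    {"dx": 0.004, "dy": -0.03, "dz": 0, "yaw": 0},
    {"dx": 0.004, "dy": -0.03, "dz": 0, "yaw": 0},
    {"dx": 0.004, "dy": -0.03, "dz": 0, "yaw": 0},
    {"dx": 0.004, "dy": -0.03, "dz": 0, "yaw": 0},
    {"dx": 0.004, "dy": -0.03, "dz": 0, "yaw": 0},
    {"dx": 0.004, "dy": -0.03, "dz": 0, "yaw": 0},
    {"dx": 0.004, "dy": -0.03, "dz": 0, "yaw": 0},
    {"dx": 0.0016, "dy": -0.0155, "dz": 0, "yaw": 0},
    {"dx": 0, "dy": 0, "dz": -0.03, "yaw": 0},
    {"dx": 0, "dy": 0, "dz": -0.03, "yaw": 0},
    {"dx": 0, "dy": 0, "dz": -0.01, "yaw": 0},
    {"dx": 0, "dy": 0, "dz": 0, "yaw": 0},
  ],
)

```text
t: 20.15
eef_pos: [524.6, -205.5, 147.7]
tcp_rot: [-3.139, -0.001, 1.572]
ft_force: [0.2, -0.4, -1.1]
opening: 0.199
grip_force: 30.0
```

```bash
python3 - <<'E'
from h import *
print(state()["eef_pos"],state()["grip_force"])
c=read_camera("side"); save("side4",cv2.resize(c["color"][170:310,220:400],None,fx=4,fy=4))
E
```

```text
[ 524.56478117 -205.51323537  147.67194609] 29.999854266643524
```

View pics/side4.png

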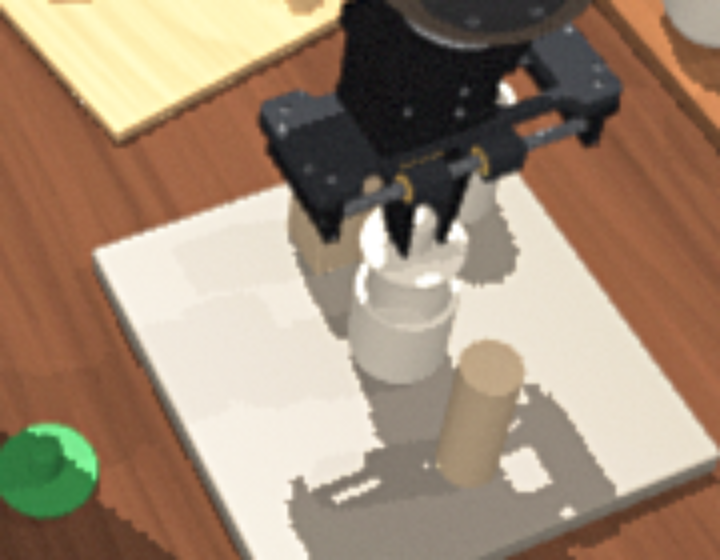

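The side crop shows the lid at (412,255) held level directly above the pot at (405,320). I lower it.

Emit:
arm_command(
  deltas=[
    {"dx": 0, "dy": 0, "dz": -0.015, "yaw": 0},
    {"dx": 0, "dy": 0, "dz": -0.01, "yaw": 0},
    {"dx": 0, "dy": 0, "dz": -0.005, "yaw": 0},
    {"dx": 0, "dy": 0, "dz": -0.003, "yaw": 0},
    {"dx": 0, "dy": 0, "dz": -0.001, "yaw": 0},
    {"dx": 0, "dy": 0, "dz": -0.001, "yaw": 0},
    {"dx": 0, "dy": 0, "dz": -0.001, "yaw": 0},
    {"dx": 0, "dy": 0, "dz": 0, "yaw": 0},
  ],
)

```text
t: 21.0
eef_pos: [525.0, -206.1, 112.8]
tcp_rot: [3.141, 0.0, 1.571]
ft_force: [0.2, -0.1, -0.9]
opening: 0.206
grip_force: 30.0
```

Emit:
arm_command(
  deltas=[
    {"dx": 0, "dy": 0, "dz": -0.001, "yaw": 0},
    {"dx": 0, "dy": 0, "dz": -0.001, "yaw": 0},
    {"dx": 0, "dy": 0, "dz": 0, "yaw": 0},
  ],
)

```text
t: 21.3
eef_pos: [525.0, -206.1, 110.7]
tcp_rot: [3.141, 0.0, 1.571]
ft_force: [-0.7, -0.2, 0.1]
opening: 0.205
grip_force: 30.0
```

Emit:
arm_command(
  deltas=[
    {"dx": 0, "dy": 0, "dz": -0.0007, "yaw": 0},
    {"dx": 0, "dy": 0, "dz": 0, "yaw": 0},
  ],
)

```text
t: 21.5
eef_pos: [525.1, -206.1, 110.6]
tcp_rot: [3.141, 0.0, 1.571]
ft_force: [-2.6, 0.6, 8.0]
opening: 0.202
grip_force: 30.0
```

Seated, with 8 N contact. I release and rise, then travel to the cone pack.

Emit:
arm_command(
  deltas=[
    {"dx": 0, "dy": 0, "dz": 0, "yaw": 0},
    {"dx": 0, "dy": 0, "dz": 0, "yaw": 0},
    {"dx": 0, "dy": 0, "dz": 0, "yaw": 0},
    {"dx": 0, "dy": 0, "dz": 0, "yaw": 0},
    {"dx": 0, "dy": 0, "dz": 0, "yaw": 0},
    {"dx": 0, "dy": 0, "dz": 0.01, "yaw": 0},
    {"dx": 0, "dy": 0, "dz": 0.03, "yaw": 0},
    {"dx": 0, "dy": 0, "dz": 0.035, "yaw": 0},
    {"dx": 0, "dy": 0, "dz": 0.035, "yaw": 0},
  ],
  gripper=0.06,
)

```text
t: 22.4
eef_pos: [524.8, -206.0, 221.8]
tcp_rot: [-3.142, -0.0, 1.571]
ft_force: [0.3, 0.2, 0.3]
opening: 0.628
grip_force: 0.0
```

Emit:
arm_command(
  deltas=[
    {"dx": 0.008, "dy": 0.029, "dz": 0, "yaw": -8},
    {"dx": 0.008, "dy": 0.029, "dz": 0, "yaw": -8},
    {"dx": 0.008, "dy": 0.029, "dz": 0, "yaw": -8},
    {"dx": 0.008, "dy": 0.029, "dz": 0, "yaw": -8},
    {"dx": 0.008, "dy": 0.029, "dz": 0, "yaw": -8},
    {"dx": 0.008, "dy": 0.029, "dz": 0, "yaw": -8},
    {"dx": 0.008, "dy": 0.029, "dz": 0, "yaw": -8},
    {"dx": 0.008, "dy": 0.029, "dz": 0, "yaw": -8},
    {"dx": 0.008, "dy": 0.029, "dz": 0, "yaw": -8},
    {"dx": 0.008, "dy": 0.029, "dz": 0, "yaw": -8},
    {"dx": 0.008, "dy": 0.031, "dz": 0, "yaw": -8},
    {"dx": 0, "dy": 0, "dz": 0, "yaw": -2},
    {"dx": 0, "dy": 0, "dz": 0, "yaw": 0},
  ],
  gripper=0.095,
)

```text
t: 23.7
eef_pos: [612.9, 115.7, 220.4]
tcp_rot: [3.141, -0.0, 0.002]
ft_force: [0.5, -0.1, 0.1]
opening: 1.001
grip_force: 0.0
```

```bash
python3 - <<'E'
from h import *
print(state()["eef_pos"],state()["tcp_rot"],state()["opening"])
pieces((370,680,-360,-50),name="top5")
c=read_camera("wrist"); w=cloud(c); save("wrist5",c["color"])
h=cv2.cvtColor(c["color"],cv2.COLOR_RGB2HSV)
m=((h[...,0]<12)|(h[...,0]>172))&(h[...,1]>130)&(h[...,2]>90)&(w[...,2]>37)&(w[...,2]<48)&(abs(w[...,0]-613)<60)&(abs(w[...,1]-115)<60)
print(m.sum(),cv2.minAreaRect(w[m][:,:2].astype(np.float32)),np.median(w[m][:,2]))
E
```

```text
[612.9071743  115.74358464 220.43703759] [ 3.14149439e+00 -1.72519655e-04  1.59517733e-03] 1.0014626359348089
[314. 133.] 657 ztop 113.9 circ [ 615.3 -119.4] 27.1
[316. 169.] 584 ztop 123.0 circ [ 525.3 -120.6] 27.6
[351. 170.] 684 ztop 112.8 circ [ 524.6 -206.2] 9.9
[389. 169.] 444 ztop 123.0 circ [ 524.  -290.9] 18.2
945 ((616.4906005859375, 115.57160949707031), (68.69872283935547, 23.255516052246094), 89.99079132080078) 41.71279750641912
```

View pics/wrist5.png

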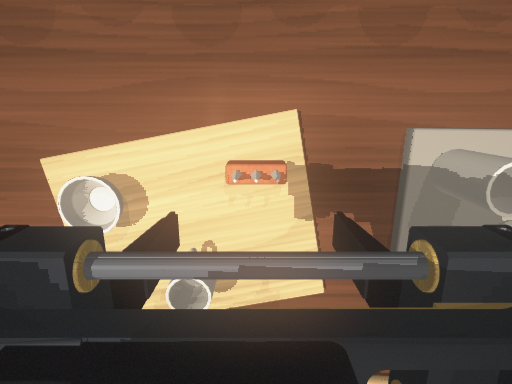

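The wrist view shows the pack at (256,173), its long side along the closing line and clear of everything. The lid is seated (top at 113, centred on the pot). I grip the pack by its ends.

Emit:
arm_command(
  deltas=[
    {"dx": 0.003, "dy": 0, "dz": -0.03, "yaw": 0},
    {"dx": 0, "dy": 0, "dz": -0.035, "yaw": 0},
    {"dx": 0, "dy": 0, "dz": -0.035, "yaw": 0},
    {"dx": 0, "dy": 0, "dz": -0.035, "yaw": 0},
    {"dx": 0, "dy": 0, "dz": -0.025, "yaw": 0},
    {"dx": 0, "dy": 0, "dz": -0.015, "yaw": 0},
    {"dx": 0, "dy": 0, "dz": -0.007, "yaw": 0},
    {"dx": 0, "dy": 0, "dz": -0.003, "yaw": 0},
    {"dx": 0, "dy": 0, "dz": 0, "yaw": 0},
    {"dx": 0, "dy": 0, "dz": 0, "yaw": 0},
  ],
)

```text
t: 24.8
eef_pos: [616.5, 114.9, 36.1]
tcp_rot: [-3.142, -0.002, 0.001]
ft_force: [-0.5, 0.5, -0.8]
opening: 0.999
grip_force: 0.0
```

Emit:
arm_command(
  deltas=[
    {"dx": 0, "dy": 0, "dz": 0, "yaw": 0},
    {"dx": 0, "dy": 0, "dz": 0, "yaw": 0},
    {"dx": 0, "dy": 0, "dz": 0, "yaw": 0},
    {"dx": 0, "dy": 0, "dz": 0, "yaw": 0},
    {"dx": 0, "dy": 0, "dz": 0, "yaw": 0},
    {"dx": 0, "dy": 0, "dz": 0, "yaw": 0},
  ],
  gripper=0.06,
)

```text
t: 25.4
eef_pos: [616.1, 114.9, 35.1]
tcp_rot: [3.142, -0.0, 0.001]
ft_force: [0.0, 0.2, 3.9]
opening: 0.736
grip_force: 30.0
```

Emit:
arm_command(
  deltas=[
    {"dx": 0, "dy": 0, "dz": 0.02, "yaw": 0},
    {"dx": 0, "dy": 0, "dz": 0.035, "yaw": 0},
    {"dx": 0, "dy": 0, "dz": 0.04, "yaw": 0},
    {"dx": 0, "dy": 0, "dz": 0.04, "yaw": 0},
    {"dx": 0, "dy": 0, "dz": 0.035, "yaw": 0},
    {"dx": -0.007, "dy": -0.0156, "dz": 0.02, "yaw": 0},
    {"dx": -0.014, "dy": -0.0312, "dz": 0, "yaw": 0},
    {"dx": -0.014, "dy": -0.0312, "dz": 0, "yaw": 0},
    {"dx": -0.014, "dy": -0.0312, "dz": 0, "yaw": 0},
    {"dx": -0.014, "dy": -0.0312, "dz": 0, "yaw": 0},
    {"dx": -0.014, "dy": -0.0312, "dz": 0, "yaw": 0},
    {"dx": -0.014, "dy": -0.0312, "dz": 0, "yaw": 0},
    {"dx": -0.014, "dy": -0.0312, "dz": 0, "yaw": 0},
    {"dx": -0.014, "dy": -0.0312, "dz": 0, "yaw": 0},
    {"dx": -0.014, "dy": -0.0312, "dz": 0, "yaw": 0},
    {"dx": -0.014, "dy": -0.0312, "dz": 0, "yaw": 0},
    {"dx": -0.014, "dy": -0.0312, "dz": 0, "yaw": 0},
    {"dx": -0.014, "dy": -0.0312, "dz": 0, "yaw": 0},
    {"dx": -0.007, "dy": -0.0156, "dz": 0, "yaw": 0},
    {"dx": 0, "dy": 0, "dz": 0, "yaw": 0},
  ],
)

```text
t: 27.4
eef_pos: [433.1, -292.4, 224.7]
tcp_rot: [3.142, 0.0, -0.002]
ft_force: [0.3, 0.7, -1.0]
opening: 0.737
grip_force: 30.0
```

```bash
python3 - <<'E'
from h import *
print(state()["eef_pos"],state()["tcp_rot"],state()["opening"])
c=read_camera("side"); save("side6",cv2.resize(c["color"][170:340,200:400],None,fx=3,fy=3))
E
```

```text
[ 433.09859194 -292.35594322  224.72443623] [ 3.14152229e+00  3.14518084e-04 -2.20039346e-03] 0.7365179642131456
```

View pics/side6.png

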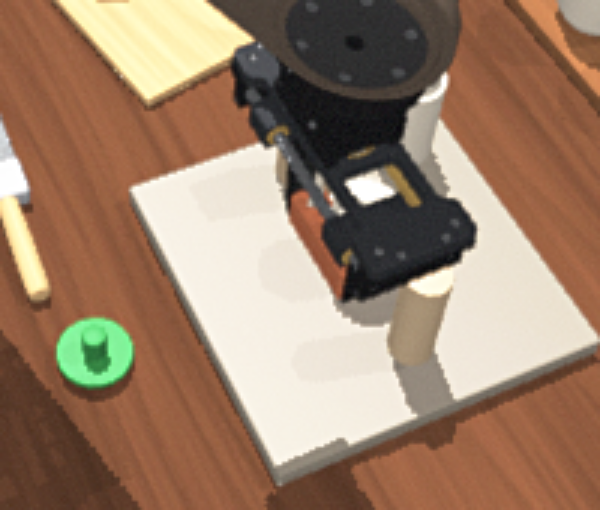

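The side crop shows the terracotta bar at (318,240) gripped level, in front of the round post at (418,320). I lower it.

Emit:
arm_command(
  deltas=[
    {"dx": 0, "dy": 0, "dz": -0.03, "yaw": 0},
    {"dx": 0, "dy": 0, "dz": -0.035, "yaw": 0},
    {"dx": 0, "dy": 0, "dz": -0.035, "yaw": 0},
    {"dx": 0, "dy": 0, "dz": -0.03, "yaw": 0},
    {"dx": 0, "dy": 0, "dz": -0.025, "yaw": 0},
    {"dx": 0, "dy": 0, "dz": -0.015, "yaw": 0},
    {"dx": 0, "dy": 0, "dz": -0.006, "yaw": 0},
    {"dx": 0, "dy": 0, "dz": -0.002, "yaw": 0},
    {"dx": 0, "dy": 0, "dz": -0.001, "yaw": 0},
    {"dx": 0, "dy": 0, "dz": -0.001, "yaw": 0},
    {"dx": 0, "dy": 0, "dz": 0, "yaw": 0},
  ],
)

```text
t: 28.55
eef_pos: [434.2, -290.8, 45.5]
tcp_rot: [3.141, -0.001, 0.0]
ft_force: [0.2, 0.5, -1.1]
opening: 0.736
grip_force: 30.0
```

Emit:
arm_command(
  deltas=[
    {"dx": 0, "dy": 0, "dz": -0.001, "yaw": 0},
    {"dx": 0, "dy": 0, "dz": -0.001, "yaw": 0},
    {"dx": 0, "dy": 0, "dz": -0.0007, "yaw": 0},
    {"dx": 0, "dy": 0, "dz": 0, "yaw": 0},
  ],
)

```text
t: 28.95
eef_pos: [434.0, -290.8, 43.1]
tcp_rot: [3.141, -0.001, 0.0]
ft_force: [-1.5, 1.7, 11.1]
opening: 0.735
grip_force: 30.0
```

Emit:
arm_command(
  deltas=[
    {"dx": 0, "dy": 0, "dz": 0, "yaw": 0},
    {"dx": 0, "dy": 0, "dz": 0, "yaw": 0},
    {"dx": 0, "dy": 0, "dz": 0, "yaw": 0},
    {"dx": 0, "dy": 0, "dz": 0, "yaw": 0},
    {"dx": 0, "dy": 0, "dz": 0, "yaw": 0},
    {"dx": 0, "dy": 0, "dz": 0.01, "yaw": 0},
    {"dx": 0, "dy": 0, "dz": 0.03, "yaw": 0},
    {"dx": 0, "dy": 0, "dz": 0.035, "yaw": 0},
    {"dx": 0, "dy": 0, "dz": 0.04, "yaw": 0},
    {"dx": 0, "dy": 0, "dz": 0.04, "yaw": 0},
    {"dx": 0, "dy": 0, "dz": 0.03, "yaw": 0},
    {"dx": 0, "dy": 0, "dz": 0, "yaw": 0},
  ],
  gripper=0.095,
)

```text
t: 30.15
eef_pos: [434.9, -291.4, 231.8]
tcp_rot: [3.137, -0.006, 0.001]
ft_force: [0.7, 0.3, 0.6]
opening: 1.002
grip_force: 0.0
```

Emit:
arm_command(
  deltas=[
    {"dx": 0.01, "dy": 0.035, "dz": 0, "yaw": 0},
    {"dx": 0.01, "dy": 0.035, "dz": 0, "yaw": 0},
    {"dx": 0.01, "dy": 0.035, "dz": 0, "yaw": 0},
    {"dx": 0.01, "dy": 0.035, "dz": 0, "yaw": 0},
    {"dx": 0.01, "dy": 0.035, "dz": 0, "yaw": 0},
    {"dx": 0.01, "dy": 0.035, "dz": 0, "yaw": 0},
    {"dx": 0.01, "dy": 0.035, "dz": 0, "yaw": 0},
    {"dx": 0.01, "dy": 0.035, "dz": 0, "yaw": 0},
    {"dx": 0.01, "dy": 0.035, "dz": 0, "yaw": 0},
    {"dx": 0, "dy": 0.03, "dz": 0, "yaw": 0},
    {"dx": 0, "dy": 0, "dz": 0, "yaw": 0},
    {"dx": 0, "dy": 0, "dz": 0, "yaw": 0},
  ],
)

```text
t: 31.35
eef_pos: [523.6, 54.7, 227.0]
tcp_rot: [3.141, 0.001, 0.002]
ft_force: [-0.0, -0.7, -0.2]
opening: 0.997
grip_force: 0.0
```

```bash
python3 - <<'E'
from h import *
pieces((370,680,-360,-50),name="top7")
c=read_camera("top"); w=cloud(c); h=cv2.cvtColor(c["color"],cv2.COLOR_RGB2HSV)
m=((h[...,0]<12)|(h[...,0]>172))&(h[...,1]>130)&(h[...,2]>90)&(w[...,2]>40)&(w[...,2]<60)&(abs(w[...,0]-434)<60)&(abs(w[...,1]+291)<60)
print(m.sum(),cv2.minAreaRect(w[m][:,:2].astype(np.float32)),np.median(w[m][:,2]))
E
```

```text
[314. 133.] 664 ztop 113.6 circ [ 615.2 -119.4] 27.3
[316. 169.] 585 ztop 122.8 circ [ 525.6 -120.8] 27.7
[351. 170.] 681 ztop 113.5 circ [ 524.6 -205.8] 9.6
[389. 169.] 438 ztop 122.9 circ [ 523.  -291.4] 18.3
[386. 210.] 354 ztop 79.5 circ [ 435. -289.] 23.7
203 ((432.0370788574219, -288.18377685546875), (67.88936614990234, 21.935020446777344), 89.36459350585938) 50.42361975919823
```

View pics/top7.png

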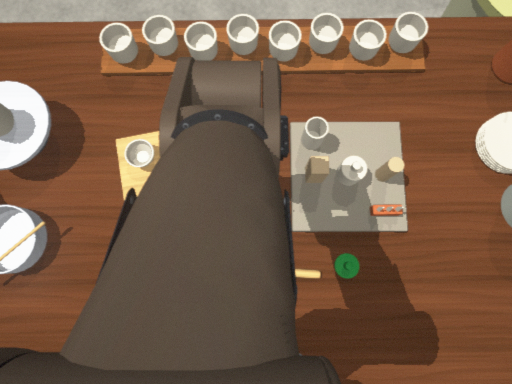

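The final top view shows all four pieces in place: tumbler (316,130) behind the square post, pot with lid (352,171) midway, and cone pack (386,210) in front of the round post. All are within about 3 mm, and the gripper touches nothing, so I hand in.

```bash
python3 -c "
from cell import job_done
print(job_done())"
```

```text
the job is handed in; nothing more can be done
None
```

I set the tumbler, pot, lid and cone pack on the shelf in order, each within about 3 mm of its place by the cameras, and handed the job in at about 31 s; no verdict came back, and the arm hid the mug in the last picture, so I did not recheck it.

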